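Slide back the ratchet stop of a ware board

ROBOT

A 7-joint arm with a two-finger parallel gripper is mounted at the origin on the work surface. World frame = base frame: x ahead of the robot, y to its left, z up, the work surface at z = 0. Lengths are in m, angles in rad, forces in N, time in s.
With the tool pointing down it reaches from about 0.425 to 0.875 m from the base axis. Payload 4.7 kg.
Tool frame: the origin (TCP) lies at the very end of the fingers, on their centre line; the grasp point (between the pads) lies 19 mm behind it; x points along the fingers, z is the direction in which the jaws open and shut, and the axes are right-handed (so a half turn about x gives the same grasp; the last joint's range is limited). The gripper opens to 87 mm and grips with 3 to 60 N. Pads are 19 mm wide; open, the fingers measure 117 mm over their backs; the gripper's body (75 mm by 190 mm) begins 51 mm behind the grasp point.
Start: joints at [1.18, 0.321, -0.07, 1.45, 0.023, 1.371, -0.057], TCP at [0.256, -0.597, 0.223] pointing down, gripper open.
Joint ranges: [-2.86, 2.86], [-0.3, 2.09], [-1.38, 1.24], [0.06, 2.45], [-1.56, 4.7], [0.09, 2.05], [-2.69, 2.69]. Speed limits (rad/s): [2.57, 2.57, 3.14, 3.14, 3.14, 3.14, 3.14].

INTERFACE

Orientations are given as a rotation vector (axis times angle).
In Python, from bench import * gives the robot as it stands.
- The arm moves only by the shell command python3 -m handwheel 'ROWS' [OPENING] [FORCE]. ROWS is JSON, a list of rows, each an object with "xyz": the shift along the world's x, y, z in cm, a list of three; "angular": the turn, a rotation vector about the world's x, y, z in degrees, a list of three. A call has 1 to 5 rows; each row shifts and turns the pose as measured when the row begins; what a row does not reach is not made up. A row lasts 1/12 s, in which the tool goes at most 41.7 mm and 7.16 degrees, less where a joint would pass 70% of its speed; a pose out of reach is approached as far as the arm can. A call with a gripper value outside its range is refused whole. OPENING is the finger opening in cm, from 0 to 8.7, set as the call begins (- or left out, the last holds). The fingers move at their own pace and stop on an object; FORCE is the grip in N (left out, the last holds). Time passes only in rows, so rows that do not move let the fingers close. It gives the time, the measured TCP pose, the force and the opening at its end, in the units of the state.
- get_state(): the state, without advancing time (a new reading comes with each control period).
- get_image(name): name is "scene" or "top"; returns a dict with "pixels" (480x640x3 uint8, blue, green, red), "K" (3x3 intrinsics, pixels), "cam_to_world" (4x4, takes a point from camera to world coordinates). Camera axes: x right, y down, z forward; pixel columns grow to the right and rows downward; lengths in m; the calibration is good to about 2 mm. A picture is of the moment at which its call begins. There is no depth.
- close_job(): hands the job in, once; it reports no verdict.
The state is a dict: "time": time; "joint_positions": joint angles; "qd": joint speeds; "joint_torque": joint torques, N m; "position": TCP position; "tool_rot": TCP orientation; "ft_force": force on the tool from outside, world axes, zero at the start; "torque": the same for the moment, N m; "grip_width": opening from 0.0 (shut) to 1.0 (fully open).
Only numpy, scipy, OpenCV 4.12 (cv2) and the standard library are available. Lean on these libraries where they do the work, as an engineer would, in place of code of your own. Each camera call takes 0.05 s, during which the arm holds its last target.

TASK

Make room on the potter's ware board for more cups: press down the ratchet release pad in the saddle of the sliding stop and, keeping it pressed with the fingertips, push the stop back along its toothed bar, away from the cups, until it is fully home against the end block; then let the release spring back up. Nothing is to be picked up, and the cups and everything else on the bench stay standing where they are.

Things in the scene. Friction and masses are not known exactly. Their poses are not given: they have to be found in the camera images.
- board: Fixed wooden ware board 140 x 460 x 20 mm high. Origin: centre of its underside, on the bench; z up. y runs along board and bar, +y is the way the stop is pushed back; x runs across, towards the steel bar at board x = 90 mm (12 mm wide, dark teeth on top, 51 mm high, wooden end blocks 64 mm high). A fence 65 mm high crosses its -y end; the cups stand between fence and stop.
- pad (a point): Centre of the top face of the release pad: flat ribbed aluminium, 44 mm across the bar (x) by 42 mm along it (y), above the bar in the saddle of the stop; axes as the board's. 64 mm above the bench when up; moves with stop and release. It is the floor of a trough 48 mm long in y, open at both sides in x, between a steel wall 80 mm high (-y side) and one 88 mm high (+y side).
- push_wall (a point): Middle of the top edge of the inner (-y) face of the saddle's higher steel wall, 24 mm from the pad's centre towards +y, 88 mm above the bench; wall 50 mm wide in x, 14 mm thick. Fingertips in the trough can push this face towards +y.
- plate_end (a point): Free end of the wooden stop plate, top edge: the plate, 65 mm high and 8 mm thick, reaches from the saddle 150 mm across the board (towards -x), at 28 mm from the pad's centre towards -y, and faces the cups.
- release (a joint): Release pad: 0 up (locked), 0.008 m fully pressed, straight down. Spring: 7 N to start it, about 10 N fully down; springs up by itself. Until it is pressed 3 mm or more the stop is locked against being pushed back (+y) and holds over 40 N; pressed, the stop slides at about 2 N. It locks again when let go.
- stop (a joint): Position of the sliding stop along the bar, in m, growing along the board's +y. Starts between 0 and 0.05; 0.144 is fully home against the end block. Stays where it is left.
- cup_a: Loose tapered brown stoneware cup on the board, 84 mm across the rim, 62 mm high; origin under its centre. Leave alone.
- cup_b: Loose rounded pale stoneware cup on the board, 84 mm across, 70 mm high; origin under its centre. Leave alone.
- mug: Loose brown mug, 82 mm across, 82 mm high, beyond the bar; origin under its centre. Leave alone.
- bowl: Loose brown bowl, 116 mm across, 50 mm high, beyond the bar; origin under its centre. Leave alone.
- jar: Loose lidded cream glaze jar, 58 mm across, 70 mm high, beyond the bar; origin under its centre. Leave alone.
- brush: Loose brush lying on the bench on the side of the board without the bar. Leave alone.
- rib: Loose flat wooden rib, 55 x 100 x 10 mm, lying on the bench on the side of the board without the bar; origin under its centre. Leave alone.

How it is judged:
By the outcome, as a careful person would: the job done as asked, in the order asked, and still so for the second after the job is handed in, with the robot touching nothing.
It also fails if it takes over 35 s, if anything falls off the work surface, if the arm or the gripper's body presses on something with over 40 N, if the wrist force passes 120 N, or if a joint passes its speed limit or range.

## Working session

There is one attempt and no reset: what is moved stays moved. The work goes in short steps, Python scripts to look and compute and a shell command to move; the robot and the scene stay as the last step left them, time stands still between calls to the robot, and variables do not carry over. Pictures are saved under pics/ and viewed, and the job is handed in when it is done.

```bash
mkdir -p pics; python3 - <<'E'
from bench import *
import cv2
s=get_state();print({k:s[k] for k in('time','position','tool_rot','ft_force','grip_width')})
for n in('scene','top'):
    d=get_image(n);cv2.imwrite(f'pics/{n}0.png',d['pixels']);print(n,d['K'].tolist() if hasattr(d['K'],'tolist') else d['K'],d['cam_to_world'])
E
```

```text
{'time': 0.0, 'position': array([ 0.25570182, -0.59697913,  0.22146137]), 'tool_rot': array([ 0.90702463,  1.37568169, -0.90548098]), 'ft_force': array([1.01372389, 0.36433415, 0.62502685]), 'grip_width': 1.00190969928691}
scene [[538.9825026866091, 0.0, 320.5642327444876], [0.0, 538.9825026866091, 246.30392419303604], [0.0, 0.0, 1.0]] [[-0.02647435  0.70279485 -0.71089979  1.21360802]
 [ 0.9996421   0.0213483  -0.01612238 -0.02646003]
 [ 0.00384578 -0.71107218 -0.7031085   0.71029673]
 [ 0.          0.          0.          1.        ]]
top [[510.33782080988897, 0.0, 325.27279465582467], [0.0, 510.33782080988897, 242.15013951872135], [0.0, 0.0, 1.0]] [[ 0.00230123 -0.99743658  0.07151898  0.52264398]
 [-0.99998147 -0.0018922   0.00578643 -0.0503291 ]
 [-0.00563627 -0.07153097 -0.99742245  0.84159367]
 [ 0.          0.          0.          1.        ]]
```

View pics/scene0.png

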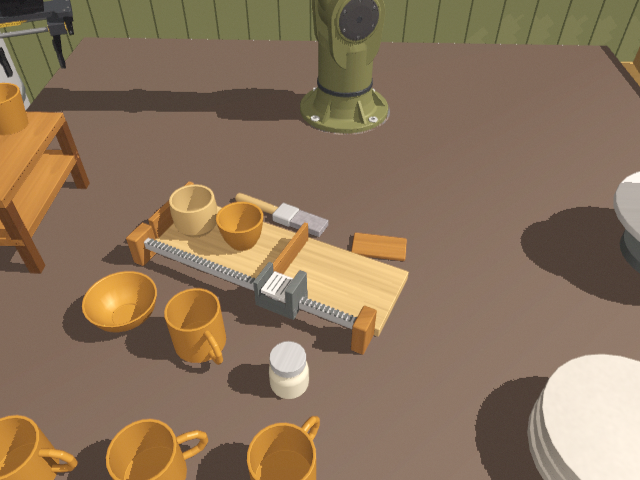

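View pics/top0.png

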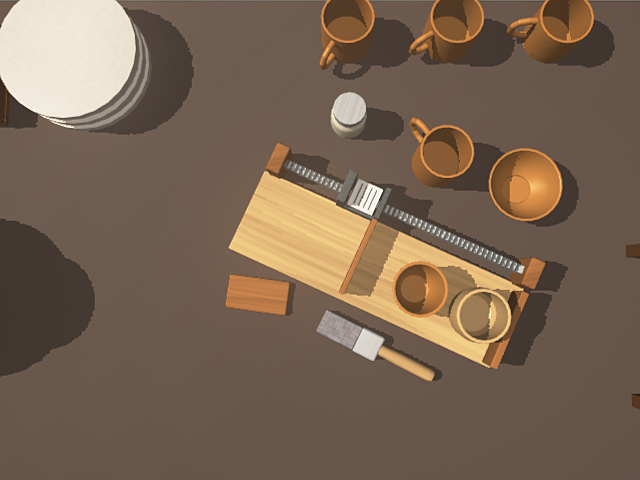

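The top view shows the pad at about (367,198), the higher wall on its left, the home end block at (278,158), and the cups at (421,289) and (481,315). I'll zoom in to measure.

```bash
python3 - <<'E'
import cv2
a=cv2.imread('pics/top0.png')[130:310,220:420];cv2.imwrite('pics/c1.png',cv2.resize(a,None,fx=4,fy=3.3333,interpolation=2)[:600,:800])
a=cv2.imread('pics/top0.png')[160:230,325:405];cv2.imwrite('pics/c2.png',cv2.resize(a,None,fx=8,fy=8,interpolation=2))
a=cv2.imread('pics/scene0.png')[250:325,245:325];cv2.imwrite('pics/c3.png',cv2.resize(a,None,fx=8,fy=8,interpolation=2))
E
```

```text
(no output)
```

View pics/c2.png

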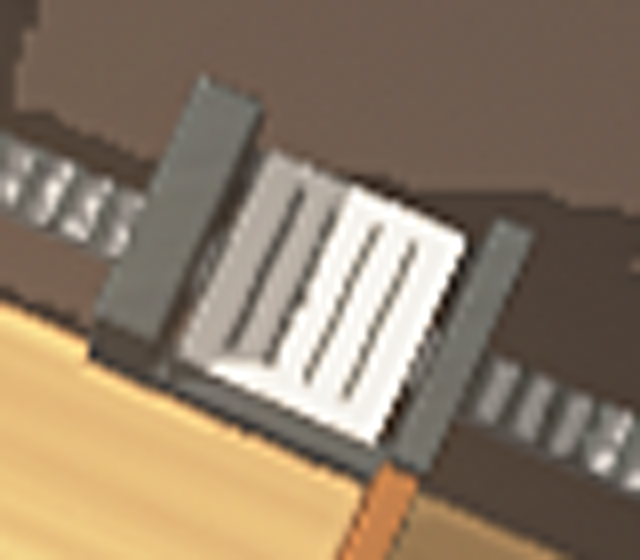

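View pics/c3.png

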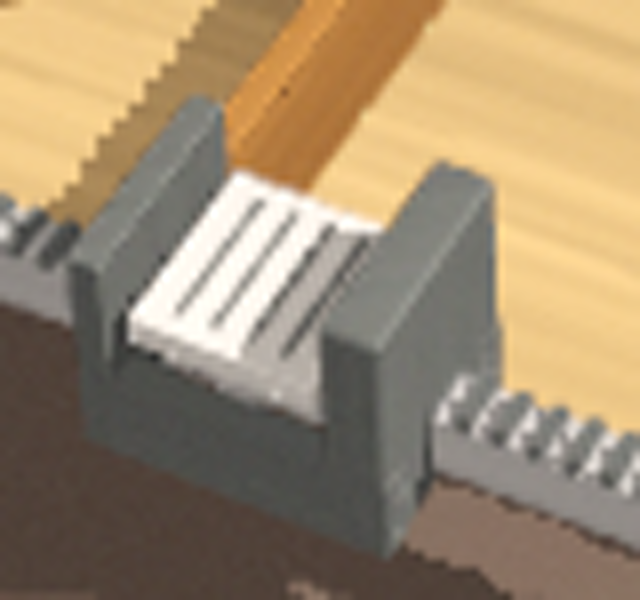

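View pics/c1.png

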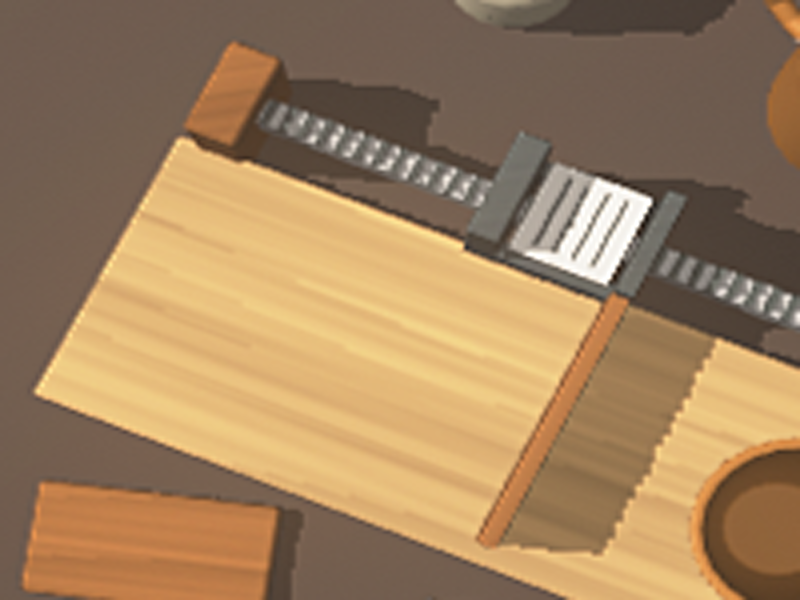

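```bash
cat > h.py <<'E'
import numpy as np
from bench import *
C={n:(lambda d:(np.array(d['K']),np.array(d['cam_to_world'])))(get_image(n)) for n in('top','scene')}
def P(n,u,v,z):
    K,T=C[n];r=T[:3,:3]@np.linalg.solve(K,[u,v,1.]);o=T[:3,3];return o+r*(z-o[2])/r[2]
def uv(n,p):
    K,T=C[n];q=K@(T[:3,:3].T@(np.array(p)-T[:3,3]));return q[:2]/q[2]
E
python3 - <<'E'
from h import *
np.set_printoptions(precision=4,suppress=True)
c2=lambda p:(p[0]/8+325-.44,p[1]/8+160-.44)
c1=lambda p:(p[0]/4+220-.4,p[1]/3.3333+130-.35)
c3=lambda p:(p[0]/8+245-.44,p[1]/8+250-.44)
def g(n,f,ps,z): 
    r=[P(n,*f(p),z) for p in ps]; return np.array(r)[:,:2]
a=g('top',c2,[(270,155),(465,240),(375,440),(185,355)],.064);print('pad top',a.tolist(),a.mean(0))
a=g('scene',c3,[(235,172),(130,335)],.064);print('pad scene -y edge',a,a.mean(0))
w=g('top',c2,[(262,108),(155,345)],.088);print('wall top',w,w.mean(0))
w2=g('scene',c3,[(440,165),(328,335)],.088);print('wall scene inner',w2,w2.mean(0))
l=g('top',c2,[(500,220),(388,455)],.080);print('low wall inner',l,l.mean(0))
l=g('scene',c3,[(225,105),(100,265)],.080);print('low wall inner scene',l,l.mean(0))
b=g('top',c1,[(183,138),(38,392)],.02);print('board end',b,np.linalg.norm(b[0]-b[1]))
e=np.array([P('top',492,366,.02)[:2]]);print(e,np.linalg.norm(e-b[1]))
d=b[1]-e[0];yaw=np.degrees(np.arctan2(d[1],d[0]));print('board +y dir deg',yaw,'perp',np.degrees(np.arctan2(*(b[0]-b[1])[::-1])))
print('plate end',g('top',c1,[(490,540)],.065))
print('endblock', g('top',c1,[(235,42),(283,65),(235,148),(187,128)],.064))
E
```

```text
pad top [[0.6761452668800134, -0.09649590315895173], [0.6596596063967789, -0.13393318584314662], [0.6209327702844918, -0.11647797046001379], [0.6372950636724222, -0.08009673016639325]] [ 0.6485 -0.1068]
pad scene -y edge [[ 0.6198 -0.1157]
 [ 0.6638 -0.1325]] [ 0.6418 -0.1241]
wall top [[ 0.6803 -0.0936]
 [ 0.6356 -0.0736]] [ 0.658  -0.0836]
wall scene inner [[ 0.6388 -0.0723]
 [ 0.6831 -0.0911]] [ 0.661  -0.0817]
low wall inner [[ 0.6607 -0.1388]
 [ 0.6161 -0.1175]] [ 0.6384 -0.1282]
low wall inner scene [[ 0.6162 -0.1171]
 [ 0.6598 -0.1375]] [ 0.638  -0.1273]
board end [[0.6977 0.0525]
 [0.573  0.1097]] 0.1371712898402211
[[ 0.3854 -0.31  ]] 0.4597532408341239
board +y dir deg 65.92116647721328 perp -24.661840905360002
plate end [[ 0.5032 -0.0715]]
endblock [[0.7335 0.0273]
 [0.7227 0.0086]
 [0.6836 0.0268]
 [0.693  0.0455]]
```

```bash
python3 - <<'E'
from h import *
from scipy.spatial.transform import Rotation as R
np.set_printoptions(precision=4,suppress=True)
for p in [(28,275),(85,185),(5,240)]: print('rack foot',P('scene',*p,0))
for z in (.1,.15,.2): print(z,P('scene',65,120,z),P('scene',30,205,z))
print('top legs',P('top',630,250,.0),P('top',634,400,0.))
s=get_state();print(R.from_rotvec(s['tool_rot']).as_matrix())
bx=np.array([.9114,-.4115]);by=np.array([.4115,.9114])
for d in(0,.097): print('pad',np.array([.6487,-.1055])+by*d)
E
```

```text
rack foot [ 0.5836 -0.5595  0.    ]
rack foot [ 0.3264 -0.545   0.    ]
rack foot [ 0.4966 -0.6395  0.    ]
0.1 [ 0.2351 -0.5878  0.1   ] [ 0.5097 -0.5486  0.1   ]
0.15 [ 0.3153 -0.5418  0.15  ] [ 0.5674 -0.5058  0.15  ]
0.2 [ 0.3955 -0.4958  0.2   ] [ 0.625 -0.463  0.2  ]
top legs [ 0.571  -0.5471  0.    ] [ 0.3288 -0.5437  0.    ]
[[-0.0003  0.9192  0.3939]
 [ 0.0005  0.3939 -0.9192]
 [-1.     -0.0001 -0.0006]]
pad [ 0.6487 -0.1055]
pad [ 0.6886 -0.0171]
```

```bash
python3 - <<'E'
import cv2
a=cv2.imread('pics/scene0.png')[0:300,0:260];cv2.imwrite('pics/c4.png',cv2.resize(a,None,fx=2,fy=2,interpolation=2))
E
```

```text
(no output)
```

View pics/c4.png

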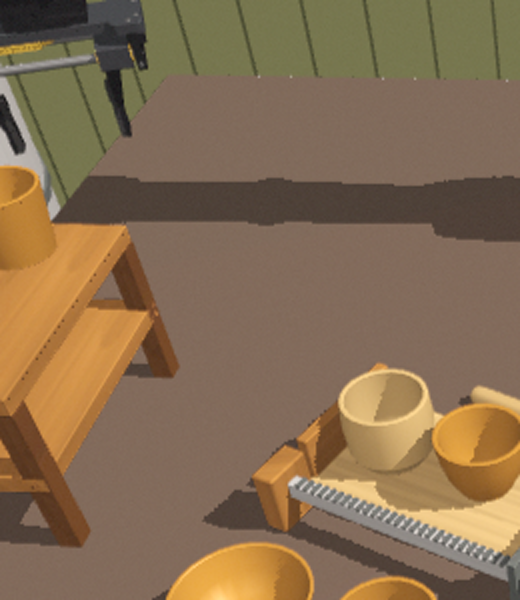

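The rack on the −y side starts at y ≈ −0.545 and stands close to the gripper, so I'll clear it in +y first. The pad centre is about (0.649, −0.106), and the two cameras agree within 3 mm. The measured trough length is 49 mm, against 48 mm given. The board's +y heading is about 65.7°.

```bash
python3 -m handwheel '[{"xyz":[0,3,1],"angular":[0,0,0]},{"xyz":[0,4,0],"angular":[0,0,0]},{"xyz":[0,4,0],"angular":[0,0,0]},{"xyz":[0,4,0],"angular":[0,0,0]},{"xyz":[1,3,0],"angular":[0,0,0]}]' 0 20
python3 -m handwheel '[{"xyz":[3,2.6,0],"angular":[0,0,7]},{"xyz":[3,2.6,0],"angular":[0,0,7]},{"xyz":[3,2.6,0],"angular":[0,0,7]},{"xyz":[3,2.6,0],"angular":[0,0,7]},{"xyz":[3,2.6,0],"angular":[0,0,7]}]'
```

```text
time: 0.72
position: [0.2605, -0.4172, 0.2276]
tool_rot: [0.915, 1.375, -0.916]
ft_force: [-0.0, 0.0, 0.5]
grip_width: 0.708
time: 1.13
position: [0.4086, -0.281, 0.2297]
tool_rot: [0.43, 1.528, -0.443]
ft_force: [0.5, -1.1, 0.2]
grip_width: 0.326
```

```bash
python3 -m handwheel '[{"xyz":[3.3,2.4,0],"angular":[0,0,4]},{"xyz":[3.3,2.4,0],"angular":[0,0,4]},{"xyz":[3.3,2.4,0],"angular":[0,0,0]},{"xyz":[3.3,2.4,0],"angular":[0,0,0]},{"xyz":[3.3,2.4,0],"angular":[0,0,0]}]'
python3 -m handwheel '[{"xyz":[3.3,2.4,-1],"angular":[0,0,0]},{"xyz":[3.3,2.4,-1],"angular":[0,0,0]},{"xyz":[0,0,-1],"angular":[0,0,0]},{"xyz":[0,0,0],"angular":[0,0,0]}]'
python3 - <<'E'
from h import *
from scipy.spatial.transform import Rotation as R
s=get_state();M=R.from_rotvec(s['tool_rot']).as_matrix();print(s['position'],M[:,0],np.degrees(np.arctan2(M[1,2],M[0,2])),np.array([.6487,-.1055])-s['position'][:2],s['grip_width'])
E
```

```text
time: 1.55
position: [0.5758, -0.1564, 0.2318]
tool_rot: [0.309, 1.544, -0.327]
ft_force: [0.5, -0.4, -0.0]
grip_width: 0.02
time: 1.88
position: [0.6468, -0.0985, 0.2008]
tool_rot: [0.306, 1.542, -0.312]
ft_force: [-0.6, -0.9, -0.1]
grip_width: 0.003
[ 0.64674444 -0.09899238  0.20303087] [ 0.0080125  -0.00507637 -0.99995501] -22.678970042034933 [ 0.00195556 -0.00650762] 0.003142880857187065
```

```bash
python3 -m handwheel '[{"xyz":[0.2,-0.7,-3],"angular":[0,0,-1.6]},{"xyz":[0,0,-3.5],"angular":[0,0,0]},{"xyz":[0,0,-3],"angular":[0,0,0]},{"xyz":[0,0,0],"angular":[0,0,0]}]'
python3 - <<'E'
from h import *
import cv2
from scipy.spatial.transform import Rotation as R
s=get_state();M=R.from_rotvec(s['tool_rot']).as_matrix();print(s['position'],M[:,0],np.degrees(np.arctan2(M[1,2],M[0,2])),np.array([.6487,-.1055])-s['position'][:2],s['grip_width'])
d=get_image('scene')['pixels'][200:350,200:360];cv2.imwrite('pics/d1.png',cv2.resize(d,None,fx=4,fy=4,interpolation=2))
d=get_image('top')['pixels'][100:300,250:450];cv2.imwrite('pics/d2.png',cv2.resize(d,None,fx=3,fy=3,interpolation=2))
E
```

```text
time: 2.32
position: [0.6488, -0.1139, 0.1132]
tool_rot: [0.332, 1.523, -0.346]
ft_force: [-1.5, -0.8, -1.7]
grip_width: 0.002
[ 0.65257594 -0.11370325  0.11909104] [ 0.02698836 -0.01414788 -0.99953563] -24.82726967471222 [-0.00387594  0.00820325] 0.004794790149325833
```

View pics/d1.png

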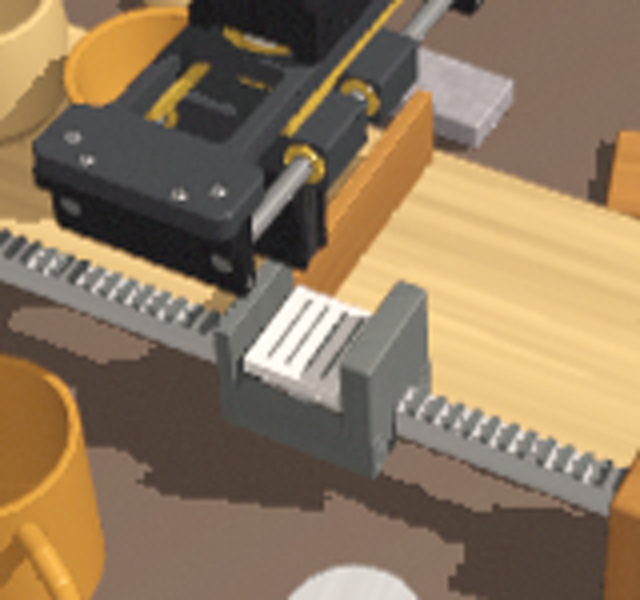

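```bash
python3 -m handwheel '[{"xyz":[-0.3,0.9,0],"angular":[0.8,1.5,0]},{"xyz":[0,0,0],"angular":[0,0,0]},{"xyz":[0,0,0],"angular":[0,0,0]}]'
cat > st.py <<'E'
from h import *
from scipy.spatial.transform import Rotation as R
import sys
np.set_printoptions(precision=4,suppress=True)
s=get_state();M=R.from_rotvec(s['tool_rot']).as_matrix();q=s['position'];d=q[:2]-[.6487,-.1055]
print(round(s['time'],2),q,'tilt',M[:2,0],'jaw',np.degrees(np.arctan2(M[1,2],M[0,2])),'board dx,dy mm',1e3*(d@[.9114,-.4115]),1e3*(d@[.4115,.9114]),'F',s['ft_force'])
E
python3 st.py
```

```text
time: 2.77
position: [0.6551, -0.1045, 0.1294]
tool_rot: [0.34, 1.528, -0.338]
ft_force: [0.2, -0.2, 0.4]
grip_width: 0.006
2.87 [ 0.6551 -0.1042  0.1292] tilt [ 0.0158 -0.0022] jaw -24.81488955599637 board dx,dy mm 5.250391342120581 3.8343170691113593 F [ 0.5387 -0.6946  0.1456]
```

View pics/d2.png

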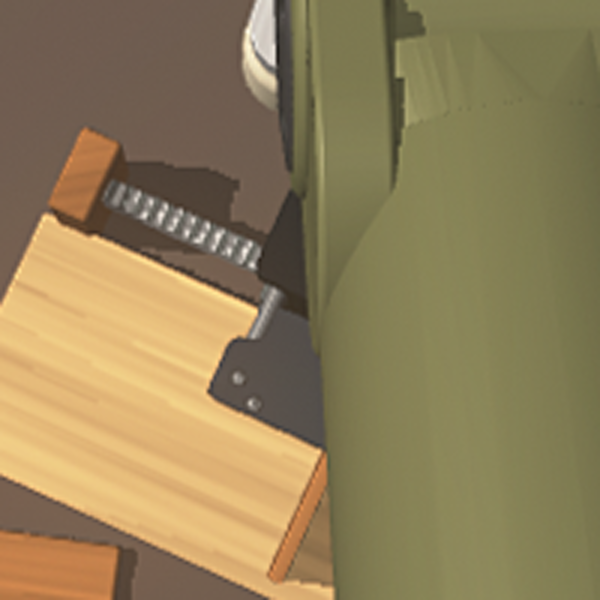

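```bash
python3 -m handwheel '[{"xyz":[-0.4,0.2,-1.5],"angular":[0.1,0.9,0]},{"xyz":[0,0,0],"angular":[0,0,0]},{"xyz":[0,0,-1],"angular":[0,0,0]},{"xyz":[0,0,0],"angular":[0,0,0]},{"xyz":[0,0,0],"angular":[0,0,0]}]'
python3 st.py
```

```text
time: 3.28
position: [0.6504, -0.1027, 0.1019]
tool_rot: [0.339, 1.544, -0.341]
ft_force: [2.0, 0.3, 0.7]
grip_width: 0.009
3.38 [ 0.6501 -0.1027  0.1018] tilt [-0.0014 -0.0015] jaw -24.83340959501572 board dx,dy mm 0.12895371456968072 3.075845731172012 F [-0.1698  0.1831 -0.3499]
```

Upright and centred, with no contact yet. I'll look at it before entering the trough.

```bash
python3 -m handwheel '[{"xyz":[0,0,-1],"angular":[0,0,0.4]},{"xyz":[0,0,0],"angular":[0,0,0]},{"xyz":[0,0,-1],"angular":[0,0,0]},{"xyz":[0,0,0],"angular":[0,0,0]}]'
python3 st.py; python3 - <<'E'
from bench import *
import cv2
d=get_image('scene')['pixels'][180:360,180:380];cv2.imwrite('pics/e1.png',cv2.resize(d,None,fx=4,fy=3.33,interpolation=2)[:599])
E
```

```text
time: 3.72
position: [0.6504, -0.103, 0.0803]
tool_rot: [0.333, 1.545, -0.335]
ft_force: [-1.9, -0.2, -0.0]
grip_width: 0.004
3.82 [ 0.6518 -0.1028  0.0824] tilt [ 0.0027 -0.002 ] jaw -24.393874242165438 board dx,dy mm 1.7739365017138804 3.7146416349083164 F [0.0987 0.464  0.4187]
```

View pics/e1.png

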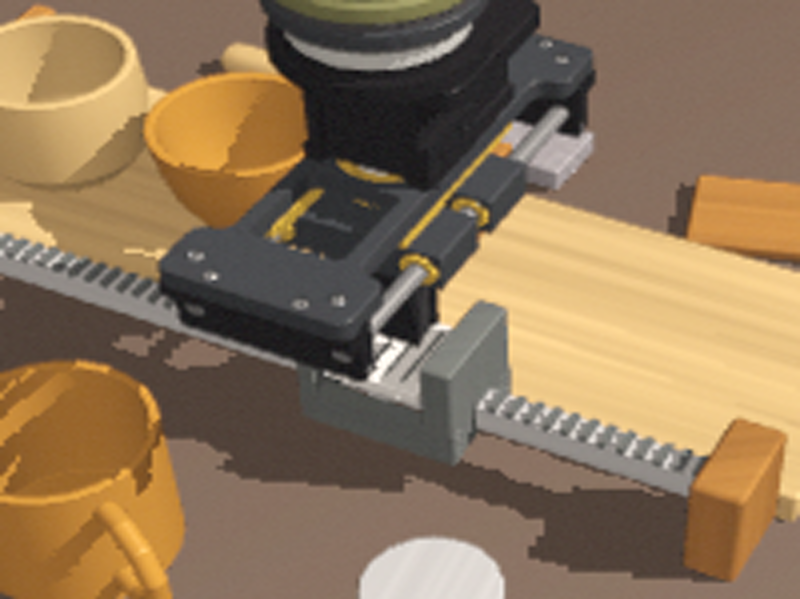

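The closed fingers stand between the two walls over the pad, and the body is clear of the cups and mug. Next I go down to contact and press.

```bash
python3 -m handwheel '[{"xyz":[-0.1,0,-0.8],"angular":[0,0,0]},{"xyz":[0,0,0],"angular":[0,0,0]},{"xyz":[0,0,-0.7],"angular":[0,0,0]},{"xyz":[0,0,0],"angular":[0,0,0]}]'
python3 st.py;python3 -m handwheel '[{"xyz":[0,0,-0.5],"angular":[0,0,0]},{"xyz":[0,0,0],"angular":[0,0,0]}]'
python3 st.py
```

```text
time: 4.2
position: [0.6519, -0.1029, 0.0677]
tool_rot: [0.333, 1.539, -0.335]
ft_force: [-1.4, -0.2, -1.1]
grip_width: 0.004
4.3 [ 0.6529 -0.1029  0.0692] tilt [ 0.0079 -0.0028] jaw -24.398206503139964 board dx,dy mm 2.7971133766267386 4.1160647021784404 F [-0.1556  0.8297  0.56  ]
time: 4.47
position: [0.6541, -0.1029, 0.0651]
tool_rot: [0.333, 1.534, -0.334]
ft_force: [-0.6, 1.0, 0.2]
grip_width: 0.008
4.57 [ 0.6541 -0.1029  0.0654] tilt [ 0.0105 -0.0031] jaw -24.394800320223954 board dx,dy mm 3.850630322821798 4.6406548484514065 F [-0.4035  0.1686 -0.4052]
```

```bash
python3 -m handwheel '[{"xyz":[-0.3,0,-0.6],"angular":[0.2,0.6,0]}]';python3 -m handwheel '[{"xyz":[0,0,-0.5],"angular":[0,0,0]}]'
python3 -m handwheel '[{"xyz":[0,0,-0.4],"angular":[0,0,0]}]'
python3 st.py
```

```text
time: 4.65
position: [0.6538, -0.1029, 0.0617]
tool_rot: [0.334, 1.539, -0.333]
ft_force: [6.3, 0.1, 7.0]
grip_width: 0.004
time: 4.73
position: [0.6542, -0.103, 0.058]
tool_rot: [0.334, 1.538, -0.333]
ft_force: [-6.4, 0.3, 9.1]
grip_width: 0.009
time: 4.82
position: [0.6544, -0.1027, 0.0562]
tool_rot: [0.334, 1.538, -0.333]
ft_force: [-10.6, 2.2, 27.2]
grip_width: -0.0
4.92 [ 0.6544 -0.1024  0.0564] tilt [ 0.0068 -0.0007] jaw -24.382444127283758 board dx,dy mm 3.9452624657223483 5.200251755580297 F [-5.4106  1.2058 13.2007]
```

Fully pressed: the TCP is at z = 0.056 with about 13 N upward. Now I push along the bar while keeping it pressed.

```bash
python3 -m handwheel '[{"xyz":[0.2,0.6,-0.15],"angular":[0,0,0]},{"xyz":[0.2,0.6,-0.15],"angular":[0,0,0]}]';python3 st.py
python3 -m handwheel '[{"xyz":[0.3,0.7,-0.15],"angular":[0,0,0]},{"xyz":[0.3,0.7,-0.15],"angular":[0,0,0]}]'
python3 st.py
```

```text
time: 5.08
position: [0.6586, -0.093, 0.0573]
tool_rot: [0.334, 1.537, -0.338]
ft_force: [-2.8, -0.7, 8.5]
grip_width: 0.005
5.18 [ 0.6593 -0.0914  0.0575] tilt [ 0.0087 -0.003 ] jaw -24.440576063274914 board dx,dy mm 3.8814105720950445 17.246189647104686 F [-1.3765  1.1272 10.0736]
time: 5.35
position: [0.6647, -0.0797, 0.0577]
tool_rot: [0.333, 1.536, -0.34]
ft_force: [-4.5, 0.2, 10.1]
grip_width: 0.003
5.45 [ 0.6656 -0.0777  0.0579] tilt [ 0.0089 -0.0045] jaw -24.476935600740504 board dx,dy mm 3.967612363358618 32.289349080196416 F [-2.279   2.6743  8.6768]
```

```bash
python3 -m handwheel '[{"xyz":[0.3,0.7,-0.25],"angular":[0.2,0.4,0]},{"xyz":[0.3,0.7,-0.2],"angular":[0,0,0]},{"xyz":[0.3,0.7,-0.2],"angular":[0,0,0]}]'
python3 st.py; python3 - <<'E'
from bench import *
import cv2
d=get_image('scene')['pixels'][180:360,180:380];cv2.imwrite('pics/f1.png',cv2.resize(d,None,fx=4,fy=3.33,interpolation=2)[:599])
E
python3 st.py
```

```text
time: 5.7
position: [0.6742, -0.0591, 0.0565]
tool_rot: [0.334, 1.543, -0.341]
ft_force: [-2.7, -0.8, 10.1]
grip_width: 0.006
5.8 [ 0.6753 -0.0565  0.0569] tilt [ 0.0028 -0.0028] jaw -24.50473117429078 board dx,dy mm 4.098494904398339 55.653565897099085 F [-2.0392  2.4478 10.1907]
5.95 [ 0.6753 -0.0566  0.057 ] tilt [ 0.0031 -0.0022] jaw -24.53266236053216 board dx,dy mm 4.101078473589596 55.54858940630313 F [-1.8579  2.5887  9.7518]
```

View pics/f1.png

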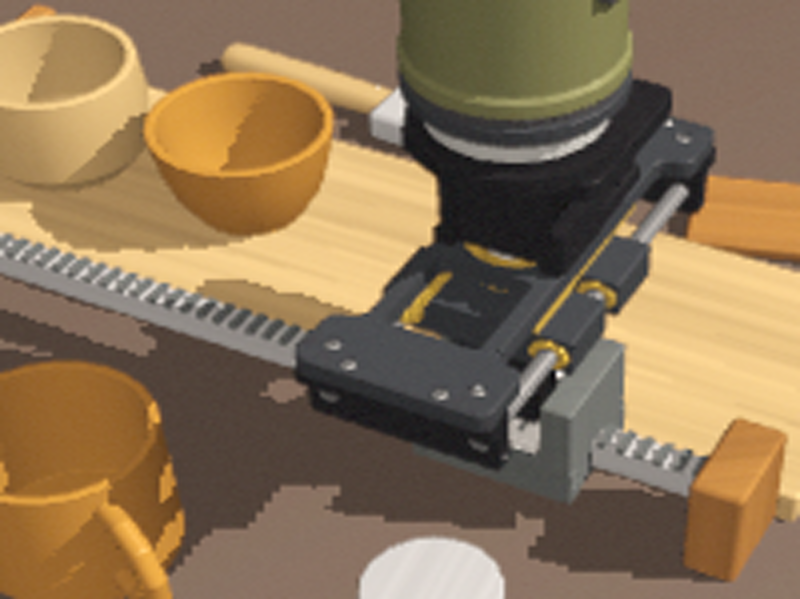

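The stop is sliding with the fingers, there's about half the travel left, and the cups haven't moved. I'll carry on.

```bash
python3 -m handwheel '[{"xyz":[0.25,0.7,-0.2],"angular":[0,0,0]},{"xyz":[0.25,0.7,-0.2],"angular":[0,0,0]},{"xyz":[0.25,0.7,-0.2],"angular":[0,0,0]},{"xyz":[0.25,0.7,-0.2],"angular":[0,0,0]}]'
python3 st.py
python3 -m handwheel '[{"xyz":[0.25,0.6,-0.2],"angular":[0,0,0]},{"xyz":[0.2,0.5,-0.2],"angular":[0,0,0]}]'
python3 st.py
```

```text
time: 6.28
position: [0.6867, -0.0315, 0.0567]
tool_rot: [0.334, 1.537, -0.343]
ft_force: [-3.5, -0.8, 9.1]
grip_width: 0.007
6.38 [ 0.6877 -0.0292  0.0571] tilt [ 0.008  -0.0053] jaw -24.630407134197313 board dx,dy mm 4.179742761680103 85.60336846745255 F [-0.98    1.7975  8.7016]
time: 6.55
position: [0.6925, -0.019, 0.0569]
tool_rot: [0.334, 1.535, -0.342]
ft_force: [-3.4, -0.0, 9.6]
grip_width: 0.008
6.65 [ 0.693  -0.0178  0.057 ] tilt [ 0.0095 -0.006 ] jaw -24.64047069686227 board dx,dy mm 4.299674496822133 98.19861356167151 F [-1.0893  0.8459  9.869 ]
```

```bash
python3 -m handwheel '[{"xyz":[0.2,0.5,-0.2],"angular":[0.2,0.3,0]},{"xyz":[0.2,0.5,-0.2],"angular":[0,0,0]}]'
python3 st.py
python3 -m handwheel '[{"xyz":[0.2,0.4,-0.2],"angular":[0,0,0]}]'
python3 st.py
python3 -m handwheel '[{"xyz":[0.2,0.4,-0.2],"angular":[0,0,0]}]'
python3 st.py
```

```text
time: 6.82
position: [0.697, -0.011, 0.0567]
tool_rot: [0.333, 1.539, -0.344]
ft_force: [-4.6, -5.5, 9.0]
grip_width: 0.006
6.92 [ 0.6973 -0.0105  0.0567] tilt [ 0.0046 -0.0072] jaw -24.73383023346832 board dx,dy mm 5.2424582808660025 106.58442547007262 F [-3.2177 -3.5441  9.8613]
time: 7.0
position: [0.6986, -0.0097, 0.0564]
tool_rot: [0.332, 1.539, -0.348]
ft_force: [-9.3, -6.1, 14.9]
grip_width: 0.009
7.1 [ 0.6991 -0.0093  0.0565] tilt [ 0.0034 -0.0115] jaw -24.812331577415048 board dx,dy mm 6.316633230161475 108.39465535332234 F [-4.9089 -3.899  10.8264]
time: 7.18
position: [0.6997, -0.0091, 0.0564]
tool_rot: [0.329, 1.54, -0.354]
ft_force: [-8.3, -6.2, 15.5]
grip_width: 0.006
7.28 [ 0.7004 -0.0085  0.0564] tilt [ 0.0014 -0.0163] jaw -24.913998250484767 board dx,dy mm 7.176130032024795 109.68374455698594 F [-6.2055 -3.3358 12.6557]
```

```bash
python3 -m handwheel '[{"xyz":[0.1,0.6,-0.2],"angular":[0.7,0,0]},{"xyz":[0.1,0.8,-0.2],"angular":[0.3,0,0]}]'
python3 st.py
python3 -m handwheel '[{"xyz":[0.1,0.9,-0.2],"angular":[0,0,0]}]'
python3 st.py; python3 - <<'E'
from bench import *
import cv2
d=get_image('scene')['pixels'][180:360,180:400];cv2.imwrite('pics/g1.png',cv2.resize(d,None,fx=3.6,fy=3.3,interpolation=2)[:599])
d=get_image('top')['pixels'][100:280,210:420];cv2.imwrite('pics/g2.png',cv2.resize(d,None,fx=3.3,fy=3.3,interpolation=2))
E
python3 st.py
```

```text
time: 7.45
position: [0.7004, -0.0083, 0.0564]
tool_rot: [0.333, 1.543, -0.361]
ft_force: [-7.9, -13.1, 13.8]
grip_width: 0.007
7.55 [ 0.7004 -0.0083  0.0564] tilt [-0.0044 -0.0177] jaw -25.31380751534313 board dx,dy mm 7.1290421832803155 109.84081703551624 F [ -7.5505 -10.4507  14.1301]
time: 7.63
position: [0.7003, -0.0085, 0.0565]
tool_rot: [0.328, 1.543, -0.375]
ft_force: [-9.0, -13.6, 14.7]
grip_width: 0.003
7.73 [ 0.7003 -0.0085  0.0565] tilt [-0.0079 -0.0297] jaw -25.60784808585357 board dx,dy mm 7.103723190156128 109.59268521435546 F [ -8.4549 -11.7865  14.3957]
7.93 [ 0.7003 -0.0085  0.0565] tilt [-0.0077 -0.029 ] jaw -25.623777728154142 board dx,dy mm 7.119821570940987 109.63406760949327 F [ -9.4419 -12.0901  13.5137]
```

View pics/g1.png

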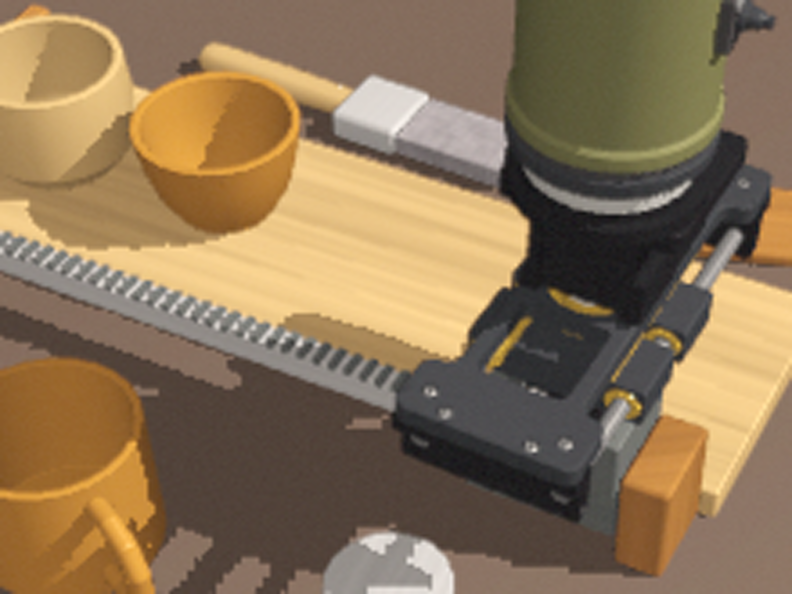

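View pics/g2.png

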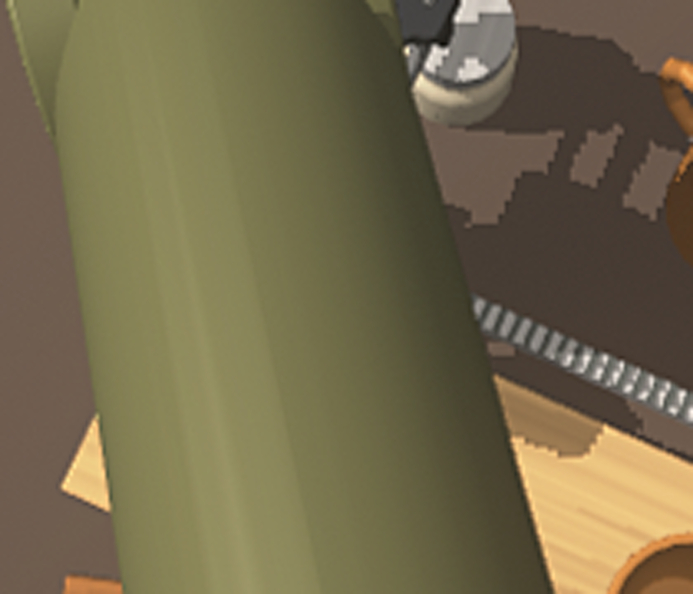

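The higher wall is against the end block. The last pushes met about 14 N and the TCP didn't move, so the stop is home. I'll lift straight up with no −y motion, so the fingers don't drag the stop back.

```bash
python3 -m handwheel '[{"xyz":[0,0.15,0.1],"angular":[0,0,0]},{"xyz":[0.05,0.1,0.8],"angular":[0,0,0]}]'
python3 st.py
python3 -m handwheel '[{"xyz":[0,0,1.2],"angular":[0,0,0]},{"xyz":[0,0,2],"angular":[0,0,0]},{"xyz":[0,0,3],"angular":[0,0,0]}]'
python3 st.py
```

```text
time: 8.1
position: [0.6998, -0.0097, 0.0665]
tool_rot: [0.328, 1.544, -0.38]
ft_force: [0.7, 0.1, -0.4]
grip_width: 0.005
8.2 [ 0.701  -0.0094  0.0682] tilt [-0.0072 -0.0321] jaw -25.819582700832953 board dx,dy mm 8.141329506650056 109.10396638720268 F [-0.0967 -1.7404  1.202 ]
time: 8.45
position: [0.6955, -0.0087, 0.1236]
tool_rot: [0.325, 1.557, -0.38]
ft_force: [0.1, -0.5, -0.7]
grip_width: 0.007
8.55 [ 0.7006 -0.0078  0.1314] tilt [-0.0079 -0.0303] jaw -25.718665150469423 board dx,dy mm 7.091774831351362 110.44917333094008 F [1.6649 1.1119 0.283 ]
```

Clear. I'll rise and move back out of the cameras' view to check.

```bash
python3 -m handwheel '[{"xyz":[0,0,4],"angular":[0,0,0]},{"xyz":[0,0,4],"angular":[0,0,0]},{"xyz":[-2,3,0],"angular":[0,0,0]},{"xyz":[-2,3.5,0],"angular":[0,0,0]},{"xyz":[-2,3.5,0],"angular":[0,0,0]}]'
python3 -m handwheel '[{"xyz":[-2,3.5,0],"angular":[0,0,0]},{"xyz":[-2,3.5,0],"angular":[0,0,0]},{"xyz":[-2,3.5,0],"angular":[0,0,0]},{"xyz":[-2,3.5,0],"angular":[0,0,0]},{"xyz":[-1,3.5,0],"angular":[0,0,0]}]'
python3 -m handwheel '[{"xyz":[0,3.5,0],"angular":[0,0,0]},{"xyz":[0,3.5,0],"angular":[0,0,0]},{"xyz":[0,0,0],"angular":[0,0,0]},{"xyz":[0,0,0],"angular":[0,0,0]}]'
python3 - <<'E'
from bench import *
import cv2
d=get_image('scene')['pixels'];cv2.imwrite('pics/h1.png',d)
cv2.imwrite('pics/h3.png',cv2.resize(d[270:350,290:400],None,fx=7,fy=7,interpolation=2))
d=get_image('top')['pixels'];cv2.imwrite('pics/h2.png',d)
cv2.imwrite('pics/h4.png',cv2.resize(d[135:215,255:365],None,fx=7,fy=7,interpolation=2))
E
```

```text
time: 8.97
position: [0.6428, 0.0845, 0.2104]
tool_rot: [0.339, 1.537, -0.39]
ft_force: [0.8, 0.8, 0.7]
grip_width: 0.003
time: 9.38
position: [0.5464, 0.2675, 0.212]
tool_rot: [0.339, 1.536, -0.386]
ft_force: [1.1, 2.1, -0.1]
grip_width: 0.004
time: 9.72
position: [0.5363, 0.3546, 0.213]
tool_rot: [0.329, 1.542, -0.365]
ft_force: [0.2, -1.4, -0.2]
grip_width: 0.006
```

View pics/h2.png

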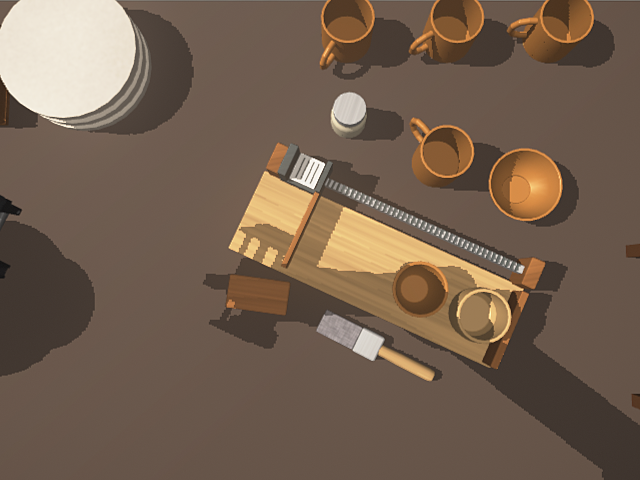

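View pics/h3.png

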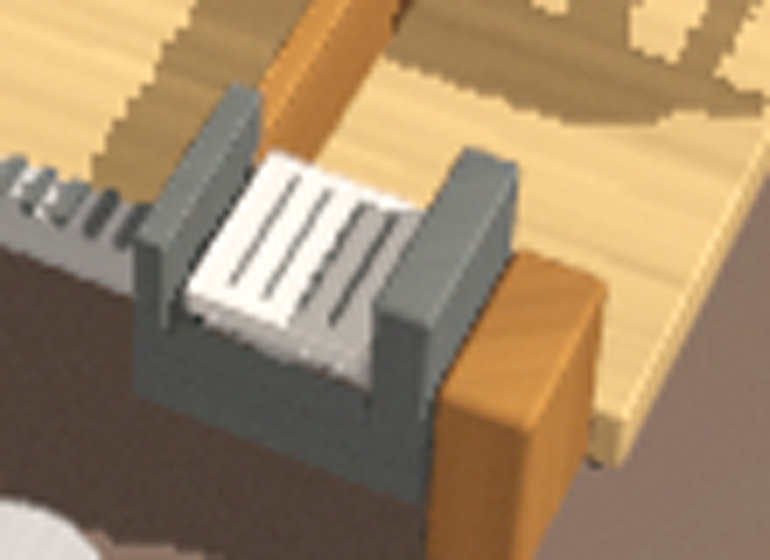

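View pics/h4.png

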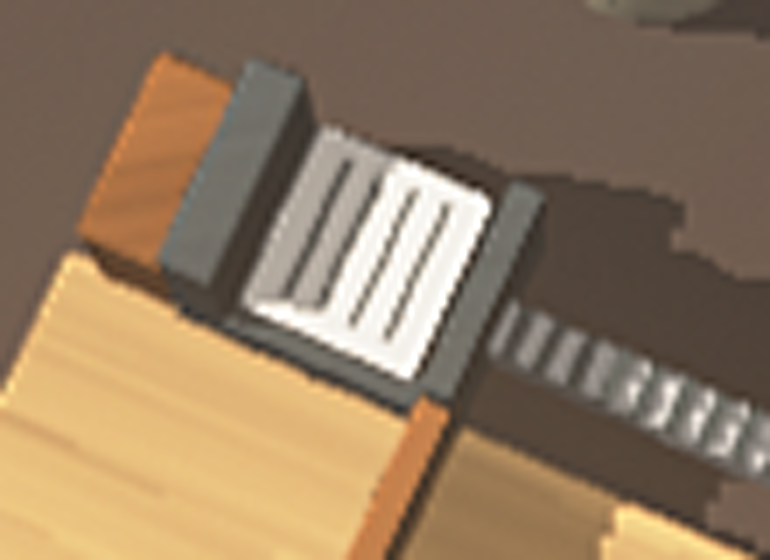

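View pics/h1.png

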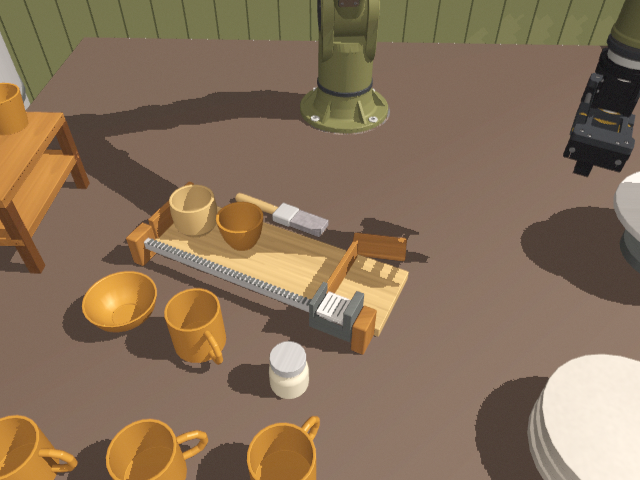

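The stop's high wall is flush with the end block (top view about (290,163)) and the pad sits up in the saddle. The cups, mug, bowl, jar, brush and rib are at their original pixels, and the arm is clear.

```bash
python3 - <<'E'
from bench import *
import cv2,numpy as np
a=cv2.imread('pics/top0.png');b=cv2.imread('pics/h2.png')
for n,(u,v) in dict(cup_b=(481,315),bowl=(525,185),mug=(443,152),jar=(349,110)).items():
    s=slice(v-25,v+25),slice(u-25,u+25);print(n,np.abs(a[s].astype(int)-b[s]).mean().round(2))
print(get_state()['ft_force'],np.abs(get_state()['qd']).max()); print(close_job())
E
```

```text
cup_b 9.18
bowl 0.47
mug 0.55
jar 0.46
[0.21991301 0.28140473 0.38548402] 0.03198199715259987
the job is handed in; nothing more can be done
None
```

The stop is fully home against the end block and the release pad has sprung back up. I handed the job in at about 10 s on the robot's clock, with the arm clear of everything.

- **What I did:** I lowered the closed fingertips into the trough and pressed the release fully down (pad at 56 mm). Keeping it pressed at about 10 N, I pushed the stop roughly 95 mm along the bar until it would go no further. The last pushes met about 14 N with no movement. I then lifted straight up, so the stop would not be dragged back.
- **Final pictures:** The high wall is flush with the end block and the pad is up. The cups, mug, bowl, jar, brush and rib are where they started.
- **One check that disagreed:** In the before/after picture comparison, the mug, bowl and jar matched (difference about 0.5). The pale cup showed 9.2. I put that down to the arm's shadow now falling across it, because its rim is at the same pixels in both views. I did not compare the brown cup, brush or rib this way, only by eye.

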